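Change the bottle filler over from the green spout to the orange spout

TASK

Change the filler over from the green spout to the orange one. First press the green cap onto its spring-loaded spout until it clicks fully home, firmly but without ramming the spout to the bottom of its spring; then turn the selector dial's pointer from the green mark to the orange mark; last, pull the orange cap right off its spout, along its guide. Leave the bottles and other loose things where they are.

Things in the scene. Friction and masses are not known exactly. Their poses are not given: they have to be found in the camera images.
- green_stand: green filling station, fixed: base plate 170 x 140 mm; origin on the table. Spout foot at (20, 0, 90) mm, axis (-0.573, 0, 0.820): it leans 35 deg to the stand's -x. A 14 mm guard bar, 140 mm long along y, is 279 mm above the table over the origin (post at x = 85 mm): it blocks an upright hand, so come in along the leaning axis.
- green_cap_top (a point): Centre of the top of the ribbed green cap (40 mm diameter, 60 mm long, white spot on top). z = cap and spout axis, out of the cap, 35 deg from vertical; y level. Its sides are free to grip across y, 10 to 30 mm below the top. A lug low on its +x side runs on an 8 mm rod 34 mm from the axis, ending 10 mm or more below the top.
- green_cap (a joint): Travel of the green cap along the axis from its spout, m: 0 = home, 0.035 = clear of the spout tip, 0.042 = end of its guide. Stays where left (2 N friction). Detent: pressed on, it resists with about 15 N from 12 mm before home to the crest at 5.5 mm, then snaps home and is held; pulling off takes about 15 N over the first 5 mm.
- green_spout (a joint): How far the green spout and its cap are pushed back into the sleeve, m; rest 0. Sprung: about 1 N to start, then 0.9 N per mm, so it sinks some 15 mm before the cap snaps on: press on past the cap's home place until the click (the force drops). Over 0.026 (25 N) overloads it; solid stop 0.030. It cannot be pulled beyond 0.
- orange_stand: orange filling station, fixed: base plate 170 x 140 mm; origin on the table. Spout foot at (20, 0, 90) mm, axis (-0.573, 0, 0.820): it leans 35 deg to the stand's -x. A 14 mm guard bar, 140 mm long along y, is 279 mm above the table over the origin (post at x = 85 mm): it blocks an upright hand, so come in along the leaning axis.
- orange_cap_top (a point): Centre of the top of the ribbed orange cap (40 mm diameter, 60 mm long, white spot on top). z = cap and spout axis, out of the cap, 35 deg from vertical; y level. Its sides are free to grip across y, 10 to 30 mm below the top. A lug low on its +x side runs on an 8 mm rod 34 mm from the axis, ending 10 mm or more below the top.
- orange_cap (a joint): Travel of the orange cap along the axis from its spout, m: 0 = home, 0.035 = clear of the spout tip, 0.042 = end of its guide. Stays where left (2 N friction). Detent: pressed on, it resists with about 15 N from 12 mm before home to the crest at 5.5 mm, then snaps home and is held; pulling off takes about 15 N over the first 5 mm.
- orange_spout (a joint): How far the orange spout and its cap are pushed back into the sleeve, m; rest 0. Sprung: about 1 N to start, then 0.9 N per mm, so it sinks some 15 mm before the cap snaps on: press on past the cap's home place until the click (the force drops). Over 0.026 (25 N) overloads it; solid stop 0.030. It cannot be pulled beyond 0.
- dial_box: White selector box 130 x 120 x 70 mm, fixed. Origin under its centre, z up. On its top around the dial: a green mark at -0.65 rad and an orange mark at +0.65 rad from the box's +x axis (counter-clockwise from above positive), with three small black ticks between them.
- dial_grip (a point): Grip point of the dial, on its upright axis, 106 mm above the table. The dial is a grey disc (60 mm diameter, its top 80 mm above the table) with a black bar across it, 60 mm long, 14 mm wide, 36 mm high (top 116 mm above the table). The point's x axis runs along the bar towards its end with the white pointer line.
- dial (a joint): Angle of the dial's pointer from the box's +x axis, rad, counter-clockwise from above: -0.65 = green mark, +0.65 = orange mark. Ends of travel -0.95 and 1.2. Stays where it is left; about 0.08 N m of friction.
- bottle1: Bystander, loose: full amber glass bottle with black cap, 76 mm diameter, 280 mm tall; origin at the centre of its underside. Leave it alone.
- bottle2: Bystander, loose: as bottle1; origin at the centre of its underside. Leave it alone.
- bottle3: Bystander, loose: as bottle1; origin at the centre of its underside. Leave it alone.
- spare_cap: Bystander, loose: loose black spare cap standing on the table, 40 mm diameter, 60 mm tall; origin at the centre of its underside. Leave it alone.
- spanner: Bystander, loose: steel spanner lying flat, 170 mm long along its x axis; origin at the centre of its underside. Leave it alone.
- label_roll: Bystander, loose: roll of label paper lying flat, 100 mm diameter, 60 mm high; origin at the centre of its underside. Leave it alone.
- beaker: Bystander, loose: clear plastic beaker, 80 mm diameter, 100 mm tall; origin at the centre of its underside. Leave it alone.
Not all that is in view belongs to the job. Leave any pink or red look-alike of the dial_box alone.

How it is judged:
By the outcome, as a careful person would: the job done as asked, in the order asked, and still so for the second after the job is handed in, with the robot touching nothing.
It also fails if it takes over 58 s, if anything falls off the work surface, if the arm or the gripper's body presses on something with over 40 N, if the wrist force passes 120 N, or if a joint passes its speed limit or range.

ROBOT

A 6-joint arm with a two-finger parallel gripper is mounted at the origin on the work surface. World frame = base frame: x ahead of the robot, y to its left, z up, the work surface at z = 0. Lengths are in m, angles in rad, forces in N, time in s.
With the tool pointing down it reaches from about 0.275 to 0.725 m from the base axis. Payload 5.6 kg.
Tool frame: the origin (TCP) lies midway between the tips of the shut fingers; the grasp point (between the pads) lies 19 mm behind it; y points along the fingers, z is the direction in which the jaws open and shut, and the axes are right-handed (so a half turn about y gives the same grasp; the last joint's range is limited). The gripper opens to 85 mm and grips with 20 to 120 N. Pads are 22 mm wide; open, the fingers measure 114 mm over their backs; the gripper's body (76 mm by 85 mm) begins 54 mm behind the grasp point. The pads swing forward as they close: fully open they stand 13 mm farther back than shut.
Start: joints at [1.488, 0.255, 0.108, 0, -1.424, -0.285], TCP at [0.198, 0.513, 0.231] pointing down, gripper open.
Joint ranges: [-2.95, 2.95], [-1.21, 1.97], [-1.09, 1.5], [-2.87, 1.71], [-2.94, -0.07], [-3.05, 3.05]. Speed limits (rad/s): [2.57, 2.57, 3.14, 3.14, 3.14, 3.14].

INTERFACE

Orientations are given as a unit quaternion [w, x, y, z].
In Python, from plant import ctrl gives the robot as it stands.
- The arm moves only by the tool move_arm, never from a script. Its argument "motion" is one flat list of numbers, 7 for each row, row after row: the shift along the world's x, y, z in units of 30 mm (1.0 is 30 mm), then the turn, a rotation vector about the world's x, y, z in units of 5 degrees (1.0 is 5 degrees), then the closure in counts, from 0 (fully open) to 255 (shut). A call has exactly 10 rows; each row shifts and turns the pose as measured when the row begins; what a row does not reach is not made up. A row lasts 1/12 s, in which the tool goes at most 41.7 mm and 7.16 degrees, less where a joint would pass 70% of its speed; a pose out of reach is approached as far as the arm can. A call is refused whole if a number of a shift passes 1 or a number of a turn 1, either way. A call with a gripper value outside its range is refused whole. The fingers move at their own pace and stop on an object; "force" is the grip in N (left out, the last holds). Time passes only in rows, so rows that do not move let the fingers close, or fill a call up. It gives the time, the measured TCP pose, the force and the opening at its end, in the units of the state.
- ctrl.sense(): the state, without advancing time (a new reading comes with each control period).
- ctrl.capture(name): name is "side" or "top" or "wrist"; returns the picture (420x560x3 uint8, blue, green, red); there is no depth.
- ctrl.calibration(name): a dict with "fovy" (degrees; the focal length in pixels is half the picture's height over the tangent of half this angle, whatever the lens; pixels are square), "cx", "cy" (the principal point, pixels), "T" (4x4, takes a point from camera to world coordinates). Camera axes: x right, y down, z forward; pixel columns grow to the right and rows downward; lengths in m; the calibration is good to about 2 mm. The wrist camera is an equidistant fisheye: a pixel r from the principal point sees the ray r / f radians off the axis. A picture is of the moment at which its call begins: read the wrist's pose just before it. calibration takes no time and is no camera call; for the wrist camera it gives the pose at the moment of the call.
- ctrl.finish_job(): hands the job in, once; it reports no verdict.
The state is a dict: "t": time; "joint_positions": joint angles; "qd": joint speeds; "joint_efforts": joint torques, N m; "eef_pos": TCP position; "orientation": TCP orientation; "contact_force": force on the tool from outside, world axes, zero at the start; "moment": the same for the moment, N m; "width": finger opening in m.
Only numpy, scipy, OpenCV 4.12 (cv2) and the standard library are available. Lean on these libraries where they do the work, as an engineer would, in place of code of your own. Each camera call takes 0.05 s, during which the arm holds its last target. There are 200 camera calls.

## Working session

There is one attempt and no reset: what is moved stays moved. The work goes in short steps, Python scripts to look and compute and a tool call to move; the robot and the scene stay as the last step left them, time stands still between calls to the robot, and variables do not carry over. Pictures are saved under pics/ and viewed, about 8 in all and at most 12, crops included, and the job is handed in when it is done.

Besides the shell and the picture viewer there is one more tool, called after ">>>" as a command line: name --argument value ..., lists and objects as JSON in quotes. move_arm: Moves the arm, as the interface text tells. Its arguments: {"type":"object","properties":{"motion":{"type":"array"},"force":{"type":"number"}},"required":["motion"]}

```bash
ls && mkdir -p pics && python3 - <<'E'
from plant import ctrl
import cv2,numpy as np
np.set_printoptions(precision=4,suppress=True)
s=ctrl.sense();print({k:np.round(v,3) for k,v in s.items()})
for n in("side","top"):
    c=ctrl.calibration(n);print(n,c["fovy"],c["cx"],c["cy"]);print(c["T"])
    cv2.imwrite(f"pics/{n}0.png",cv2.resize(ctrl.capture(n),(800,600),interpolation=cv2.INTER_CUBIC))
E
```

```text
pics
{'t': np.float64(0.0), 'joint_positions': array([ 1.488,  0.256,  0.107, -0.   , -1.424, -0.285]), 'qd': array([ 0.   , -0.002,  0.002, -0.001, -0.002,  0.   ]), 'joint_efforts': array([ -0.002, -38.663,  23.794,   5.366,  -0.006,  -0.   ]), 'eef_pos': array([0.198, 0.513, 0.23 ]), 'orientation': array([ 0.129, -0.129, -0.695,  0.696]), 'contact_force': array([-0.498, -0.599,  0.31 ]), 'moment': array([ 0.023, -0.034, -0.021]), 'width': np.float64(0.085)}
side 42.2205074004414 279.1583604973361 200.68842773248602
[[ 0.8897 -0.3422  0.3023  0.0367]
 [-0.4564 -0.6471  0.6107 -0.8576]
 [-0.0134 -0.6813 -0.7319  1.138 ]
 [ 0.      0.      0.      1.    ]]
top 47.07546700553259 282.76222075020786 206.0760506923698
[[-0.0109 -0.9936  0.1125  0.283 ]
 [-0.9999  0.0119  0.0082  0.0177]
 [-0.0095 -0.1124 -0.9936  1.5614]
 [ 0.      0.      0.      1.    ]]
```

View pics/side0.png

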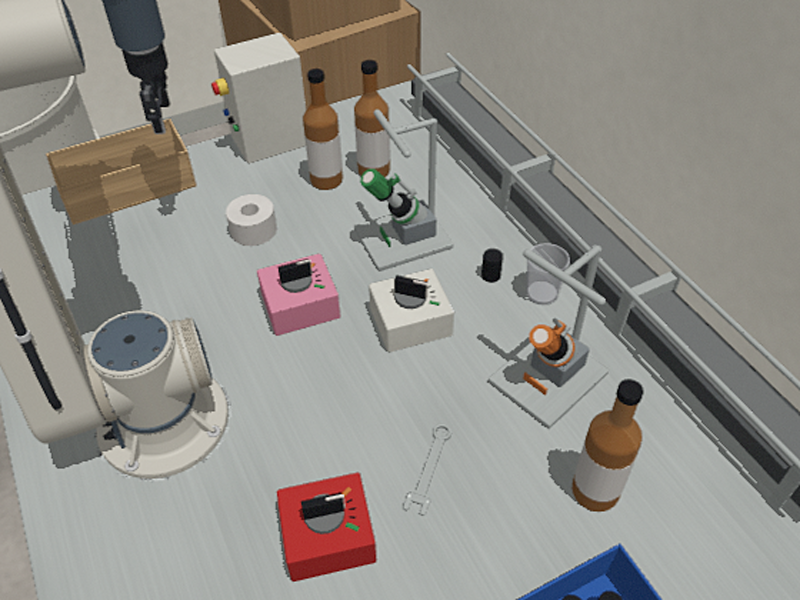

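View pics/top0.png

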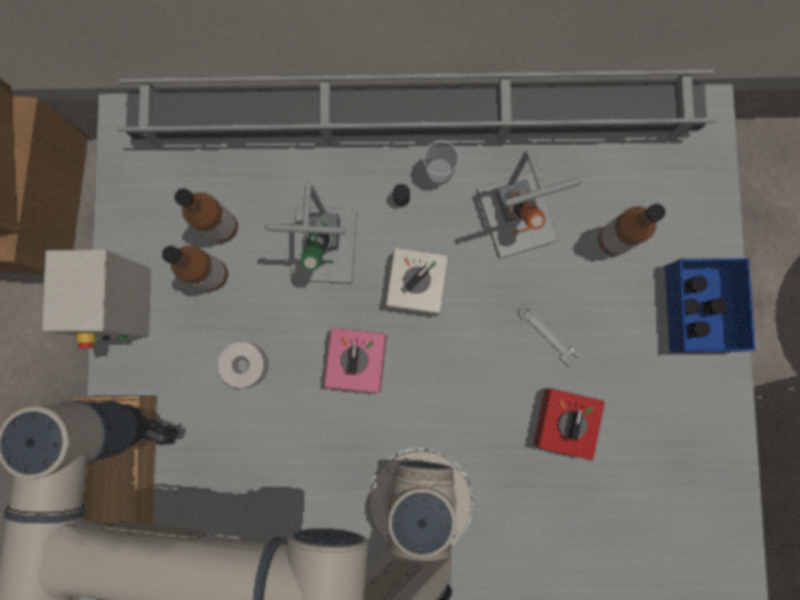

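The side view shows the green cap top at about (370,180) and the orange at (541,338). In the top view they are at (311,258) and (535,217). There are three dial boxes, in top-view pixels: white (417,281), pink (355,360) and red (570,424). The job asks for the white one. I'll confirm that with enlarged crops and measure at the same time.

```bash
cat > h.py <<'E'
from plant import ctrl
import cv2,numpy as np
np.set_printoptions(precision=4,suppress=True)
def ray(n,u,v,c=None):
    c=c or ctrl.calibration(n);f=210/np.tan(np.radians(c["fovy"])/2);T=np.array(c["T"])
    d=np.array([(u-c["cx"])/f,(v-c["cy"])/f,1.])
    if n=="wrist":
        r=np.hypot(*d[:2]);d=np.array([d[0]/r*np.sin(r),d[1]/r*np.sin(r),np.cos(r)])
    d=T[:3,:3]@d;return T[:3,3],d/np.linalg.norm(d)
def onz(n,u,v,z):
    o,d=ray(n,u,v);return o+d*(z-o[2])/d[2]
def tri(a,b):
    (o1,d1),(o2,d2)=ray(*a),ray(*b)
    s=np.linalg.lstsq(np.c_[d1,-d2],o2-o1,rcond=None)[0]
    p,q=o1+s[0]*d1,o2+s[1]*d2;return (p+q)/2,np.linalg.norm(p-q)
E
python3 - <<'E'
from h import *
im={n:ctrl.capture(n) for n in("side","top")}
for n in im: cv2.imwrite(f"pics/raw_{n}.png",im[n])
R={"g":{"top":(180,120),"side":(245,70)},"o":{"top":(330,100),"side":(340,165)},"d":{"top":(260,165),"side":(250,180)}}
rows=[]
for n in("top","side"):
    row=[]
    for k in"god":
        x,y=R[k][n];k0=cv2.resize(im[n][y:y+100,x:x+88],(264,300),interpolation=cv2.INTER_CUBIC)
        for t in range(0,100,20):
            cv2.putText(k0,str(y+t),(0,t*3+4),0,.3,(255,0,255));cv2.line(k0,(20,t*3),(26,t*3),(255,0,255))
            cv2.putText(k0,str(x+t),(t*3-6,8),0,.3,(255,0,0));cv2.line(k0,(t*3,10),(t*3,16),(255,0,0))
        row.append(k0)
    rows.append(np.hstack(row))
cv2.imwrite("pics/crop.png",np.vstack(rows))
sp={}
for k,lo,hi in(("g",(50,90,30),(85,255,255)),("o",(4,150,90),(20,255,255))):
    for n in im:
        x,y=R[k][n];c=im[n][y:y+100,x:x+88];h=cv2.cvtColor(c,cv2.COLOR_BGR2HSV)
        m=cv2.inRange(h,lo,hi);N,L,S,C=cv2.connectedComponentsWithStats(m);i=1+np.argmax(S[1:,4])
        hull=cv2.convexHull(np.argwhere(L==i)[:,::-1].astype(np.int32))
        M=cv2.fillConvexPoly(np.zeros_like(m),hull,1)
        w=(M>0)&(L!=i)&(h[...,2]>130)&(h[...,1]<130)
        N2,L2,S2,C2=cv2.connectedComponentsWithStats(w.astype(np.uint8))
        j=1+np.argmax(S2[1:,4]) if N2>1 else 0
        sp[k,n]=C2[j]+[x,y];print(k,n,"cap",S[i],"spot",sp[k,n],S2[j,4])
    print(tri(("top",*sp[k,"top"]),("side",*sp[k,"side"])))
E
```

```text
g side cap [  8  48  27  21 275] spot [257.4038 123.6538] 52
g top cap [32 52 14 13 93] spot [217.6667 181.7778] 9
(array([0.5087, 0.2163, 0.1915]), np.float64(0.004236769200357128))
o side cap [ 31  62  25  21 251] spot [378.0206 234.8557] 97
o top cap [39 46 11 13 49] spot [374.0606 152.7879] 33
(array([ 0.5968, -0.2426,  0.1565]), np.float64(0.0022316947255235703))
```

View pics/crop.png

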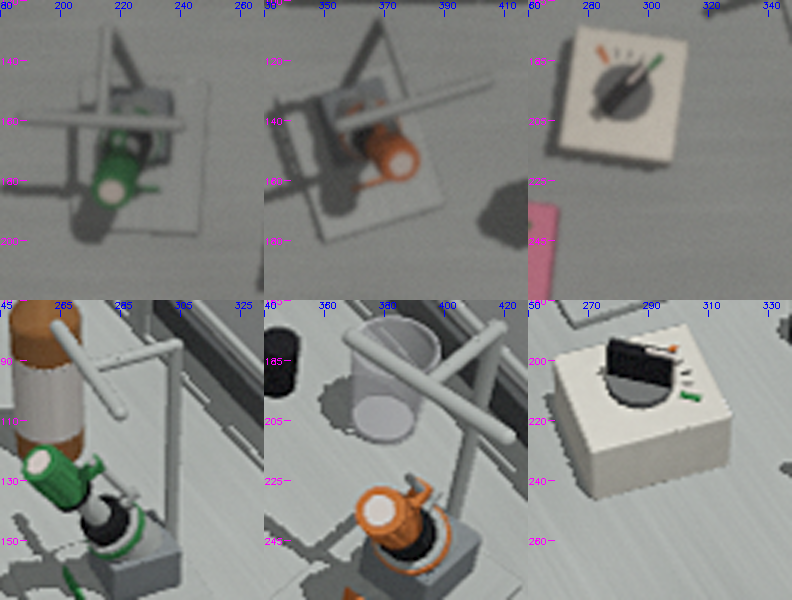

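```bash
python3 - <<'E'
from h import *
T,S="top","side"
P=lambda n,pts,z:np.array([onz(n,*p,z) for p in pts])
def st(nm,bt,bs,spt,sps,plate):
    for n,b in((T,bt),(S,bs)):
        e=P(n,b,.281);d=e[0]-e[1];d*=np.sign(d[1]);print(nm,n,"bar mid",e.mean(0)[:2],"len",np.linalg.norm(d),"yaw",np.arctan2(-d[0],d[1]))
    e=P(T,plate,.006);d=e[0]-e[1];print("plate edge",np.linalg.norm(d),np.arctan2(d[1],d[0]))
    p,g=tri((T,*spt),(S,*sps));print("spot",p,g)
    for n,b in ((T,bt),(S,bs)):
        e=P(n,b,.281);d=e[0]-e[1];d*=np.sign(d[1]);y=np.arctan2(-d[0],d[1]);R=cv2.Rodrigues(np.array([0,0,y]))[0]
        q=R.T@(p-np.r_[e.mean(0)[:2],0]);a=np.array([-.573,0,.82]);r=q-[.02,0,.09];print(" in stand",q,"along",r@a,"off",r-(r@a)*a)
st("g",[(187,159.5),(241.3,162)],[(262.3,77.3),(286.7,108.3)],(217.7,181.8),(257.4,123.65),[(249.7,146.7),(245.3,198)])
st("o",[(355.3,141.7),(406,126.7)],[(367.3,176),(422.7,211.7)],(374.06,152.8),(378.02,234.86),[(333.7,133.3),(350.3,180.7)])
print("disc",onz(T,291.7,196.3,.08),onz(S,287,208,.08))
e=P(T,[(276.7,173.3),(313,179)],.07);d=e[0]-e[1];print("box front edge",np.linalg.norm(d),"yaw",np.arctan2(-d[0],d[1]))
e=P(T,[(313,179),(307.3,219.3)],.07);d=e[0]-e[1];print("box side edge",np.linalg.norm(d),"yaw",np.arctan2(d[1],d[0]))
c=onz(T,291.7,196.3,.08)
for k,p in(("green",(303,185)),("orange",(284.5,182.7))):
    q=onz(T,*p,.07)-c;print(k,np.arctan2(q[1],q[0]),np.linalg.norm(q))
# bar in top picture: dark pixels within 14px of disc
im=cv2.imread("pics/raw_top.png");x0,y0=275,180;g=cv2.cvtColor(im,cv2.COLOR_BGR2GRAY)[y0:y0+35,x0:x0+35]
m=(g<45).astype(np.uint8);N,L,Sx,C=cv2.connectedComponentsWithStats(m);print(Sx[1:],g.min())
i=1+np.argmax(Sx[1:,4]);pts=np.argwhere(L==i)[:,::-1].astype(np.float32)+[x0,y0]
v=cv2.fitLine(pts.astype(np.float32),2,0,.01,.01).ravel();print("bar px",v)
a,b=P(T,[v[2:]-8*v[:2],v[2:]+8*v[:2]],.116);d=b-a;print("bar ang",np.arctan(d[1]/d[0]),(a+b)/2)
s=ctrl.sense();R=cv2.Rodrigues
from scipy.spatial.transform import Rotation as Q
print(Q.from_quat(s["orientation"],scalar_first=True).as_matrix())
E
```

```text
g top bar mid [0.5536 0.2126] len 0.14739380038276084 yaw -0.0595419668867724
g side bar mid [0.5576 0.2121] len 0.15315295545389332 yaw -0.03338423178765437
plate edge 0.1709168741462258 -0.08710416035566243
spot [0.5087 0.2162 0.1916] 0.0042131539168575715
 in stand [-0.0451  0.0009  0.1916] along 0.12060340815476481 off [0.004  0.0009 0.0027]
 in stand [-0.049   0.0025  0.1916] along 0.12286553114426582 off [0.0014 0.0025 0.0009]
o top bar mid [ 0.6211 -0.2395] len 0.14429093803367185 yaw 0.27951468738536644
o side bar mid [ 0.6215 -0.2397] len 0.15055498802349707 yaw 0.2918772902064831
plate edge 0.1668251260255364 0.307500734486444
spot [ 0.5967 -0.2426  0.1565] 0.002201964788652934
 in stand [-0.0242  0.0038  0.1565] along 0.07985785004406583 off [0.0015 0.0038 0.001 ]
 in stand [-0.0245  0.0043  0.1565] along 0.08001079013524721 off [0.0013 0.0043 0.0009]
disc [0.4809 0.0019 0.08  ] [ 0.4799 -0.0077  0.08  ]
box front edge 0.1151758852984276 yaw -0.17041510498774953
box side edge 0.127944865218732 yaw -0.15647121761510446
green -0.776408310111141 0.052201991206568765
orange 0.45639724634302387 0.050626560934715625
[] 46Traceback (most recent call last):
  File "<stdin>", line 23, in <module>
    return _wrapfunc(a, 'argmax', axis=axis, out=out, **kwds)
    return bound(*args, **kwds)
ValueError: attempt to get argmax of an empty sequence
```

```bash
cat >> h.py <<'E'
from scipy.spatial.transform import Rotation as Q
def now():
    s=ctrl.sense();return s,Q.from_quat(s["orientation"],scalar_first=True)
def lean(yaw,sg):  # tool frame along leaning axis
    B=Q.from_euler("z",yaw).as_matrix();y=B@[.5736,0,-.8192];z=sg*B[:,1];return Q.from_matrix(np.c_[np.cross(y,z),y,z])
def down(yaw,sg=1): # fingers down, jaws open along yaw+90deg
    y=np.array([0,0,-1.]);z=sg*np.array([-np.sin(yaw),np.cos(yaw),0]);return Q.from_matrix(np.c_[np.cross(y,z),y,z])
def go(p,R):
    s,r=now();d=(np.array(p)-s["eef_pos"])/.03;t=np.degrees((R*r.inv()).as_rotvec())/5
    print("pos",s["eef_pos"],"q",s["joint_positions"],"F",s["contact_force"],"w",round(float(s["width"]),4),"t",round(float(s["t"]),2))
    print("shift units",d,"turn units",t)
AX=lambda yaw:Q.from_euler("z",yaw).apply([-.5736,0,.8192])
G=np.array([.509,.2155,.1905]);GY=-.06
O=np.array([.5972,-.2410,.1565]);OY=.285
E
python3 - <<'E'
from h import *
s,r=now();print(r.as_matrix())
for sg in(1,-1): go(G+.06*AX(GY),lean(GY,sg))
for sg in(1,-1): print("down dial",np.degrees((down(-.81,sg)*lean(GY,1).inv()).as_rotvec())/5)
im=cv2.imread("pics/raw_top.png");x0,y0=275,180;g=cv2.cvtColor(im,cv2.COLOR_BGR2GRAY)[y0:y0+35,x0:x0+35]
N,L,Sx,C=cv2.connectedComponentsWithStats((g<72).astype(np.uint8));print(Sx[1:]);i=1+np.argmax(Sx[1:,4])
v=cv2.fitLine((np.argwhere(L==i)[:,::-1]+[x0,y0]).astype(np.float32),2,0,.01,.01).ravel().astype(float);print(v)
a,b=[onz("top",*(v[2:]+k*v[:2]),.116) for k in(-8,8)];d=b-a;print("bar ang",np.arctan(d[1]/d[0]),(a+b)/2)
E
```

```text
[[-0.9331 -0.0003 -0.3596]
 [ 0.3596 -0.0011 -0.9331]
 [-0.0001 -1.      0.0011]]
pos [0.1976 0.513  0.2307] q [ 1.4876  0.2555  0.1075 -0.0002 -1.4239 -0.2846] F [ 0.6171 -0.0257 -0.092 ] w 0.0856 t 0.2
shift units [ 9.2334 -9.8463  0.2967] turn units [  9.6931  -2.1238 -31.0957]
pos [0.1976 0.513  0.2307] q [ 1.4876  0.2555  0.1075 -0.0002 -1.4239 -0.2846] F [ 0.6171 -0.0257 -0.092 ] w 0.0856 t 0.2
shift units [ 9.2334 -9.8463  0.2967] turn units [-1.4794 -6.8683  3.421 ]
down dial [ 3.0183  6.4953 -8.3204]
down dial [-8.097   3.7626 26.3501]
[[ 9 10 15 13 79]]
[  0.7579  -0.6524 289.5443 196.3291]
bar ang -0.8680111822989022 [0.4761 0.0088 0.116 ]
```

>>> move_arm --motion '[0.2,-0.6,0.4,-0.15,-0.69,0.34,255,0.2,-0.6,0.4,-0.15,-0.69,0.34,255,0.3,-0.6,0.3,-0.15,-0.69,0.34,255,0.3,-0.6,0.3,-0.15,-0.69,0.34,255,0.3,-0.6,0.3,-0.15,-0.69,0.34,255,0.3,-0.6,0.3,-0.15,-0.69,0.34,255,0.3,-0.6,0.2,-0.15,-0.69,0.34,255,0.3,-0.6,0.2,-0.15,-0.69,0.34,255,0.3,-0.6,0.2,-0.15,-0.69,0.34,255,0.3,-0.6,0.2,-0.15,-0.69,0.34,255]'

```text
t: 1.03
eef_pos: [0.2858, 0.3283, 0.3156]
orientation: [-0.206, -0.239, -0.663, 0.679]
contact_force: [0.4, -0.3, -0.2]
width: 0.0001
```

```bash
python3 -c "
from h import *
go(G+.06*AX(GY),lean(GY,-1))"
```

```text
pos [0.2858 0.3283 0.3156] q [ 1.7353 -0.158  -0.5197  0.6315 -1.4108 -0.3835] F [ 0.3999 -0.317  -0.2191] w 0.0001 t 1.03
shift units [ 6.2961 -3.6903 -2.5303] turn units [ 0.0854  0.3374 -0.0921]
```

>>> move_arm --motion '[0.65,-0.38,-0.2,0,0,0,255,0.65,-0.38,-0.2,0,0,0,255,0.65,-0.38,-0.2,0,0,0,255,0.65,-0.38,-0.2,0,0.1,0,255,0.65,-0.38,-0.25,0,0.1,0,255,0.65,-0.38,-0.3,0,0.1,0,255,0.65,-0.38,-0.3,0,0,0,255,0.65,-0.38,-0.3,0,0,0,255,0.65,-0.38,-0.3,0,0,0,255,0.6,-0.38,-0.25,0,0,0,255]'

```text
t: 1.87
eef_pos: [0.4836, 0.2072, 0.2394]
orientation: [-0.203, -0.227, -0.669, 0.677]
contact_force: [-0.6, 0.7, -0.1]
width: -0.0001
```

```bash
python3 -c "
from h import *
go(G+.03*AX(GY),lean(GY,-1))
s,_=now();c=ctrl.calibration('wrist');im=ctrl.capture('wrist');cv2.imwrite('pics/raww1.png',im)
im=cv2.resize(im,(800,600))
f=210/np.tan(np.radians(c['fovy'])/2);T=np.array(c['T']);q=T[:3,:3].T@(G-T[:3,3]);th=np.arccos(q[2]/np.linalg.norm(q));u=q[:2]/np.hypot(*q[:2])*th*f+[c['cx'],c['cy']];print('pred',u,u*800/560)
cv2.imwrite('pics/w1.png',im)"
```

```text
pos [0.4836 0.2072 0.2394] q [ 0.9912 -0.1234 -0.7049  0.7667 -0.7984  0.047 ] F [-0.5983  0.6509 -0.0687] w -0.0001 t 1.87
shift units [ 0.274   0.3109 -0.8105] turn units [ 0.0129  0.0942 -0.2782]
pred [262.604  242.8454] [375.1485 346.922 ]
```

View pics/w1.png

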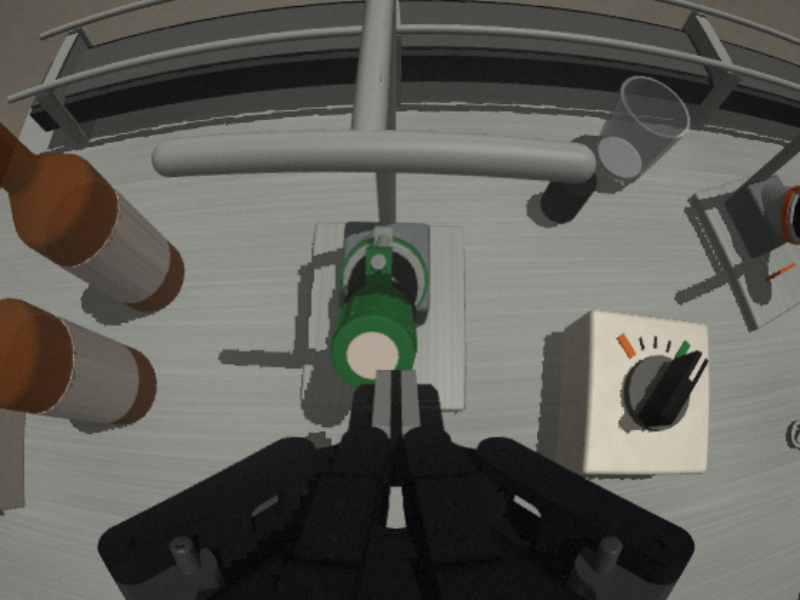

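The spot is at (373,354), against a prediction of (375,347). The white box's pointer is at the green mark, so this is the right box. I'll refine the spot position.

```bash
python3 -c "
from h import *
w=cv2.imread('pics/raww1.png')
h=cv2.cvtColor(w,cv2.COLOR_BGR2HSV)[220:275,230:292];m=((h[...,1]<60)&(h[...,2]>150)).astype(np.uint8)
N,L,S,C=cv2.connectedComponentsWithStats(m);i=1+np.argmax(S[1:,4]);u=C[i]+[230,220];print(u,S[i])
print('spot',onz('wrist',*u,.1905))
for n,p in(('top',(217.7,181.8)),('side',(257.4,123.65))): print(tri(('wrist',*u),(n,*p)), onz(n,*p,.1905))
print('disc',onz('wrist',657/800*560,393*.7,.08))
a=onz('wrist',697*.7,357*.7,.116);b=onz('wrist',648*.7,420*.7,.116);print('bar',a,b,np.linalg.norm(a-b))
"
```

```text
[260.0356 247.6805] [ 13  13  36  32 842]
spot [0.5061 0.2146 0.1905]
(array([0.5076, 0.2147, 0.1957]), np.float64(0.004829277723714808)) [0.5109 0.2158 0.1905]
(array([0.5056, 0.2145, 0.1935]), np.float64(9.224874918986198e-05)) [0.5071 0.2179 0.1905]
disc [0.4823 0.0034 0.08  ]
bar [ 0.5025 -0.0138  0.116 ] [0.4633 0.0358 0.116 ] 0.06322558696507424
```

>>> move_arm --motion '[-0.1,0.15,-0.1,0,0.05,-0.14,255,-0.1,0.15,-0.1,0,0.05,-0.14,255,0.1,0,-0.14,0,0,0,255,0.1,0,-0.14,0,0,0,255,0.1,0,-0.14,0,0,0,255,0.1,0,-0.14,0,0,0,255,0.1,0,-0.14,0,0,0,255,0.1,0,-0.14,0,0,0,255,0,0,0,0,0,0,255,0,0,0,0,0,0,255]'

```text
t: 2.75
eef_pos: [0.4971, 0.2149, 0.2017]
orientation: [-0.19, -0.232, -0.666, 0.683]
contact_force: [-0.3, 0.1, 0.1]
width: -0.0004
```

```bash
cat >> h.py <<'E'
G=np.array([.5065,.2147,.192])
def press(G,GY):
    s,_=now();r=s["eef_pos"]-G;a=AX(GY);print("above top mm",1e3*r@a,"perp",1e3*(r-(r@a)*a),"F axial",s["contact_force"]@a)
E
python3 -c "
from h import *
go(G,lean(GY,-1));press(G,GY)"
```

```text
pos [0.4971 0.2149 0.2017] q [ 0.951  -0.0477 -0.7426  0.8333 -0.7161 -0.0451] F [-0.2717  0.0871  0.1365] w -0.0004 t 2.75
shift units [ 0.3149 -0.0071 -0.325 ] turn units [ 0.0533 -0.0629  0.0486]
above top mm 13.404430461958507 perp [-1.7735 -0.2469 -1.2309] F axial 0.27041967028698793
```

>>> move_arm --motion '[0.07,0,-0.1,0,0,0,255,0.07,0,-0.1,0,0,0,255,0.07,0,-0.1,0,0,0,255,0.07,0,-0.1,0,0,0,255,0.07,0,-0.1,0,0,0,255,0.07,0,-0.1,0,0,0,255,0.07,0,-0.1,0,0,0,255,0.07,-0.01,-0.1,0,0,0,255,0.07,-0.01,-0.1,0,0,0,255,0.07,-0.01,-0.1,0,0,0,255]'

```text
t: 3.58
eef_pos: [0.5202, 0.2145, 0.1703]
orientation: [-0.19, -0.232, -0.667, 0.682]
contact_force: [-4.6, -1.3, 3.6]
width: 0.0002
```

```bash
python3 -c "
from h import *
go(G,lean(GY,-1));press(G,GY)"
```

```text
pos [0.5202 0.2145 0.1703] q [ 0.8606  0.0176 -0.7865  0.9548 -0.594  -0.1197] F [-4.613  -1.2892  3.5546] w 0.0002 t 3.58
shift units [-0.4583  0.0063  0.7245] turn units [ 0.0289 -0.042   0.0401]
above top mm -25.685224110133785 perp [-0.9569  0.6958 -0.6947] F axial 5.5088773092669845
```

>>> move_arm --motion '[0.04,0,-0.055,0,0,0,255,0.04,0,-0.055,0,0,0,255,0.04,0,-0.055,0,0,0,255,0.04,0,-0.055,0,0,0,255,0.04,0,-0.055,0,0,0,255,0.04,0,-0.055,0,0,0,255,0.04,0,-0.055,0,0,0,255,0.04,0,-0.055,0,0,0,255,0.04,-0.01,-0.055,0,0,0,255,0.04,-0.01,-0.055,0,0,0,255]'

```text
t: 4.42
eef_pos: [0.5314, 0.214, 0.1555]
orientation: [-0.193, -0.233, -0.668, 0.68]
contact_force: [-10.2, 0.6, 6.5]
width: 0.0001
```

```bash
python3 -c "
from h import *
go(G,lean(GY,-1));press(G,GY)"
```

```text
pos [0.5314 0.214  0.1555] q [ 0.8065  0.0473 -0.8128  1.0486 -0.5294 -0.1789] F [-10.1753   0.5679   6.4561] w 0.0001 t 4.42
shift units [-0.8316  0.0222  1.2166] turn units [-0.0038  0.014   0.0021]
above top mm -44.20661893240826 perp [-0.3644  0.8549 -0.2849] F axial 11.13439276105828
```

>>> move_arm --motion '[0.014,0,-0.02,0,0,0,255,0.014,0,-0.02,0,0,0,255,0.014,0,-0.02,0,0,0,255,0.014,0,-0.02,0,0,0,255,0.014,0,-0.02,0,0,0,255,0.014,0,-0.02,0,0,0,255,0.014,0,-0.02,0,0,0,255,0.014,0,-0.02,0,0,0,255,0.014,0,-0.02,0,0,0,255,0.014,0,-0.02,0,0,0,255]'

```text
t: 5.25
eef_pos: [0.5334, 0.2141, 0.1526]
orientation: [-0.196, -0.234, -0.669, 0.678]
contact_force: [-13.0, -1.0, 8.5]
width: -0.0001
```

```bash
python3 -c "
from h import *
go(G,lean(GY,-1));press(G,GY)"
```

```text
pos [0.5334 0.2141 0.1526] q [ 0.7875  0.0499 -0.8269  1.0922 -0.5062 -0.207 ] F [-12.9688  -0.9653   8.4971] w -0.0001 t 5.25
shift units [-0.8979  0.0215  1.312 ] turn units [-0.0415  0.0823 -0.0492]
above top mm -47.68949865526148 perp [-0.3693  0.9958 -0.2938] F axial 14.353174631736083
```

>>> move_arm --motion '[0.017,0,-0.025,0,0,0,255,0.017,0,-0.025,0,0,0,255,0.017,0,-0.025,0,0,0,255,0.017,0,-0.025,0,0,0,255,0.017,0,-0.025,0,0,0,255,0.017,0,-0.025,0,0,0,255,0.017,0,-0.025,0,0,0,255,0.017,0,-0.025,0,0,0,255,0.017,0,-0.025,0,0,0,255,0.017,0,-0.025,0,0,0,255]'

```text
t: 6.08
eef_pos: [0.5353, 0.214, 0.1501]
orientation: [-0.2, -0.236, -0.67, 0.675]
contact_force: [-15.6, -1.3, 11.4]
width: -0.0001
```

```bash
python3 -c "
from h import *
go(G,lean(GY,-1));press(G,GY)"
```

```text
pos [0.5353 0.214  0.1501] q [ 0.7631  0.051  -0.8446  1.1505 -0.479  -0.2447] F [-15.6024  -1.2676  11.4017] w -0.0001 t 6.08
shift units [-0.9616  0.0238  1.398 ] turn units [-0.0905  0.1799 -0.114 ]
above top mm -50.900105515138776 perp [-0.2953  1.0356 -0.2433] F axial 18.230130168589426
```

>>> move_arm --motion '[0.017,0,-0.032,-0.01,0.03,-0.02,255,0.017,0,-0.032,-0.01,0.03,-0.02,255,0.017,0,-0.032,-0.01,0.03,-0.02,255,0.017,0,-0.032,-0.01,0.03,-0.02,255,0.017,0,-0.032,-0.01,0.03,-0.02,255,0.017,0,-0.032,-0.01,0.03,-0.02,255,0.017,0,-0.032,-0.01,0.03,-0.02,255,0.017,0,-0.032,-0.01,0.03,-0.02,255,0,0,0,0,0,0,255,0,0,0,0,0,0,255]'

```text
t: 6.92
eef_pos: [0.536, 0.2139, 0.1492]
orientation: [-0.194, -0.234, -0.669, 0.678]
contact_force: [-14.2, -2.1, 11.0]
width: 0.0001
```

```bash
python3 -c "
from h import *
go(G,lean(GY,-1));press(G,GY)"
```

```text
pos [0.536  0.2139 0.1492] q [ 0.7765  0.058  -0.8281  1.1056 -0.4954 -0.217 ] F [-14.222   -2.1459  10.9678] w 0.0001 t 6.92
shift units [-0.9843  0.0282  1.4251] turn units [-0.0637  0.0596 -0.0196]
above top mm -51.9590499730318 perp [-0.222   0.9399 -0.1879] F axial 17.054077973818888
```

>>> move_arm --motion '[0.025,0,-0.04,0,0.02,0,255,0.025,0,-0.04,0,0.02,0,255,0.025,0,-0.04,0,0.02,0,255,0.025,0,-0.04,0,0.02,0,255,0.02,0,-0.03,0,0.02,0,255,0.02,0,-0.03,0,0.02,0,255,0.02,0,-0.03,0,0.02,0,255,0.015,0,-0.02,0,0.02,0,255,0.01,0,-0.015,0,0.02,0,255,0.01,0,-0.015,0,0,0,255]'

```text
t: 7.75
eef_pos: [0.5374, 0.2138, 0.1473]
orientation: [-0.194, -0.231, -0.672, 0.676]
contact_force: [-18.5, -1.5, 12.1]
width: -0.0001
```

```bash
python3 -c "
from h import *
go(G,lean(GY,-1));press(G,GY)"
```

```text
pos [0.5374 0.2138 0.1473] q [ 0.7663  0.0601 -0.828   1.104  -0.4795 -0.2048] F [-18.4688  -1.4571  12.0635] w -0.0001 t 7.75
shift units [-1.0313  0.0315  1.49  ] turn units [-0.1226  0.0022 -0.1041]
above top mm -54.366159311109485 perp [-0.1879  0.9246 -0.1632] F axial 20.406918875647776
```

```bash
python3 -c "
from h import *
a=ctrl.capture('side');b=ctrl.capture('wrist');cv2.imwrite('pics/raws2.png',a)
cv2.imwrite('pics/p2.png',np.hstack([cv2.resize(a[70:180,230:330],(400,440),interpolation=2),cv2.resize(b[100:254,190:330],(400,440),interpolation=2)]))"
```

```text
(no output)
```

View pics/p2.png

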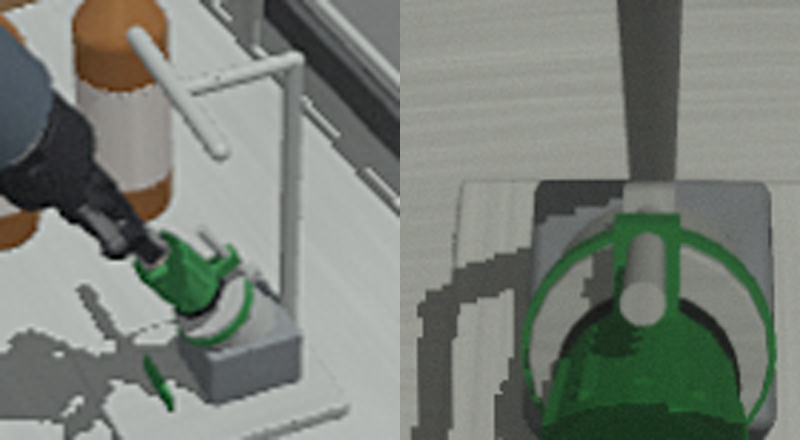

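>>> move_arm --motion '[0.017,0,-0.04,0,0,0,255,0.017,0,-0.04,0,0,0,255,0.02,0,-0.04,0,0,0,255,0.02,0,-0.04,0,0,0,255,0.02,0,-0.04,0,0,0,255,0.02,0,-0.04,0,0,0,255,0.02,0,-0.035,0,0,0,255,0.02,0,-0.035,0,0,0,255,0.02,0,-0.03,0,0,0,255,0.02,0,-0.03,0,0,0,255]'

```text
t: 8.68
eef_pos: [0.539, 0.2137, 0.1451]
orientation: [0.201, 0.234, 0.674, -0.671]
contact_force: [-19.5, -1.9, 14.1]
width: 0.0005
```

```bash
python3 -c "
from h import *
go(G,lean(GY,-1));press(G,GY)"
```

```text
pos [0.539  0.2137 0.1451] q [ 0.732   0.0578 -0.8549  1.1951 -0.4437 -0.266 ] F [-19.4829  -1.9352  14.0538] w 0.0005 t 8.68
shift units [-1.0823  0.0326  1.5617] turn units [-0.191   0.1711 -0.1912]
above top mm -57.004251087474756 perp [-0.1709  0.9836 -0.1534] F axial 22.601601721431265
```

Force has risen steadily with no visible drop, so I'll back off and look at where the cap sits before pressing harder.

>>> move_arm --motion '[-0.038,0,0.055,0,0,0,255,-0.038,0,0.055,0,0,0,255,-0.038,0,0.055,0,0,0,255,-0.038,0,0.055,0,0,0,255,-0.038,0,0.055,0,0,0,255,-0.038,0,0.055,0,0,0,255,-0.038,0,0.055,0,0,0,255,-0.038,0,0.055,0,0,0,255,-0.02,0,0.03,0,0,0,255,0,0,0,0,0,0,255]'

```text
t: 9.52
eef_pos: [0.5258, 0.2145, 0.1629]
orientation: [0.204, 0.234, 0.676, -0.669]
contact_force: [-2.4, -0.4, 0.8]
width: 0.0002
```

```bash
python3 -c "
from h import *
go(G,lean(GY,-1));press(G,GY)"
```

```text
pos [0.5258 0.2145 0.1629] q [ 0.7917  0.0136 -0.8441  1.0952 -0.4943 -0.2   ] F [-2.4249 -0.3659  0.8219] w 0.0002 t 9.52
shift units [-0.6443  0.0069  0.9694] turn units [-0.2445  0.2291 -0.2657]
above top mm -34.89830506312835 perp [-0.6525  0.9922 -0.4932] F axial 2.049108099038004
```

>>> move_arm --motion '[-0.08,0,0.11,-0.03,0.03,-0.03,255,-0.08,0,0.11,-0.03,0.03,-0.03,255,-0.08,0,0.11,-0.03,0.03,-0.03,255,-0.08,0,0.11,-0.03,0.03,-0.03,255,-0.08,0,0.11,-0.03,0.03,-0.03,255,-0.08,0,0.11,-0.03,0.03,-0.03,255,-0.08,0,0.11,-0.03,0.03,-0.03,255,-0.08,0,0.11,-0.03,0.03,-0.03,255,-0.08,0,0.11,0,0,0,255,-0.08,0,0.11,0,0,0,255]'

```text
t: 10.35
eef_pos: [0.5014, 0.2129, 0.1944]
orientation: [-0.19, -0.231, -0.666, 0.683]
contact_force: [-0.3, -0.4, 0.1]
width: 0.0001
```

```bash
python3 -c "
from h import *
go(G,lean(GY,-1));press(G,GY)
a=ctrl.capture('side');b=ctrl.capture('wrist');cv2.imwrite('pics/raws3.png',a);cv2.imwrite('pics/raww3.png',b)
q=lambda im,x,y:cv2.resize(im[y:y+70,x:x+90],(400,311),interpolation=2)
cv2.imwrite('pics/p3.png',np.vstack([np.hstack([q(a,235,105),q(b,215,190)]),np.hstack([q(a,350,210),q(cv2.imread('pics/raw_side.png'),235,105)])])[:600])
h=cv2.cvtColor(b,cv2.COLOR_BGR2HSV)[160:275,220:310];m=((h[...,1]<60)&(h[...,2]>150)).astype(np.uint8)
N,L,S,C=cv2.connectedComponentsWithStats(m)
for i in range(1,N):
  if S[i,4]>150: print(C[i]+[220,160],S[i],*[onz('wrist',*(C[i]+[220,160]),z) for z in(.157,.164)])
for t in(0,8): print(t,G-(.041-t*1e-3)*AX(GY))
"
```

```text
pos [0.5014 0.2129 0.1944] q [ 0.9302 -0.0368 -0.7553  0.8537 -0.6876 -0.0536] F [-0.2643 -0.3952  0.0536] w 0.0001 t 10.35
shift units [ 0.1712  0.0592 -0.0797] turn units [ 0.0538 -0.075   0.0293]
above top mm 4.8391164428058415 perp [-2.3655 -1.9412 -1.5725] F axial 0.1816765250475152
[303.4019 256.0475] [ 72  62  18  53 316] [0.5144 0.1956 0.157 ] [0.5135 0.1963 0.164 ]
[269.5847 240.6852] [  31   64   38   35 1045] [0.5255 0.2161 0.157 ] [0.5242 0.216  0.164 ]
0 [0.53   0.2133 0.1584]
8 [0.5254 0.2136 0.165 ]
```

View pics/p3.png

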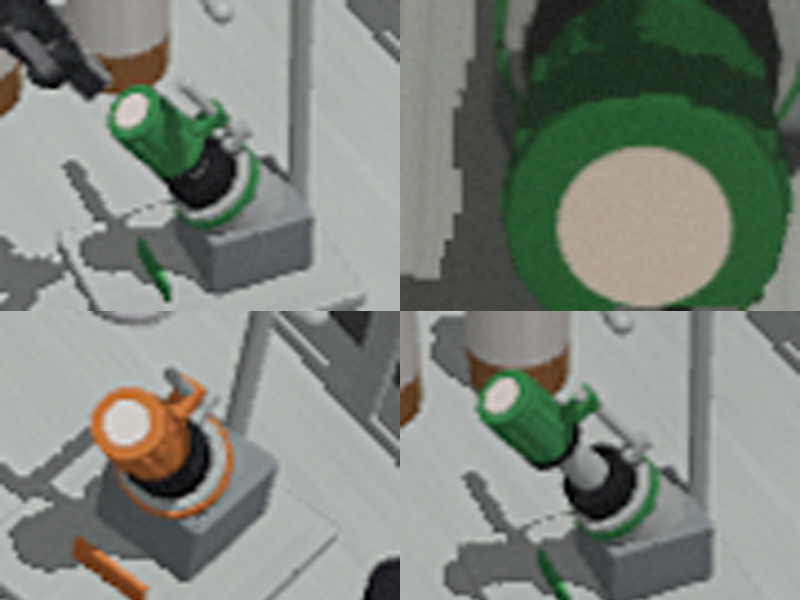

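```bash
python3 - <<'E'
from h import *
def spot(im,x,y,w,h_):
    h=cv2.cvtColor(im,cv2.COLOR_BGR2HSV)[y:y+h_,x:x+w]
    m=cv2.inRange(h,(0,0,150),(180,110,255));g=cv2.inRange(h,(3,90,30),(90,255,255))
    hull=cv2.convexHull(np.argwhere(g>0)[:,::-1].astype(np.int32));M=cv2.fillConvexPoly(np.zeros_like(m),hull,1)
    N,L,S,C=cv2.connectedComponentsWithStats(((m>0)&(M>0)).astype(np.uint8));i=1+np.argmax(S[1:,4]);print(S[i]);return C[i]+[x,y]
def on_axis(n,u,o,yaw):
    q=o+Q.from_euler("z",yaw).apply([.02,0,.09]);c,d=ray(n,*u);a=AX(yaw)
    s=np.linalg.lstsq(np.c_[a,-d],c-q,rcond=None)[0];return s[0],np.linalg.norm(q+s[0]*a-c-s[1]*d)
a=cv2.imread("pics/raw_side.png");b=cv2.imread("pics/raws3.png");go_=np.array([.5555,.2124,0]);oo=np.array([.6213,-.2396,0])
for nm,im in(("init",a),("now",b)):
    u=spot(im,250,110,25,35);print(nm,u,on_axis("side",u,go_,GY))
print("wrist now",on_axis("wrist",(269.58,240.69),go_,GY))
u=spot(a,365,220,28,30);print("orange",u,on_axis("side",u,oo,OY),on_axis("top",(374.06,152.8),oo,OY))
print("green top init",on_axis("top",(217.7,181.8),go_,GY))
E
```

```text
[ 4 10  8  8 48]
init [257.3542 123.5417] (np.float64(0.12409380630899983), np.float64(0.002024520814019636))
[11 16  8  8 48]
now [264.2917 129.375 ] (np.float64(0.09042155613766228), np.float64(0.0024086093135309715))
wrist now (np.float64(0.08970811806963973), np.float64(0.0017389668132209504))
[ 8 10 11 11 92]
orange [377.9891 234.7935] (np.float64(0.09379959983902383), np.float64(0.0007895576048776224)) (np.float64(0.0726221833382134), np.float64(0.0016969955706559535))
green top init (np.float64(0.11148246411761989), np.float64(0.002148212224886479))
```

Read together, the numbers say the cap has clicked. The cap travelled 33.7 mm in the same camera. From -44 mm onwards, force against position is a straight 0.9 N/mm line whose origin is at that home place, so the click came just before the -44 mm reading. The deepest sink was about 23 mm (22.6 N), which is below the overload limit. I'll withdraw and go to the dial.

```bash
python3 -c "
from h import *
go([.47,.003,.22],down(-.84,-1))"
```

```text
pos [0.5015 0.2134 0.195 ] q [ 0.9303 -0.0375 -0.7552  0.8544 -0.6869 -0.054 ] F [-0.3248 -0.0946 -0.6026] w -0.0002 t 10.45
shift units [-1.0494 -7.012   0.8345] turn units [ 3.1398  6.383  -8.6505]
```

>>> move_arm --motion '[-0.4,-0.1,0.5,0,0,0,255,-0.4,-0.2,0.5,0,0,0,255,-0.4,-0.4,0.3,0,0,0,255,-0.3,-0.6,0.1,0,0,-0.5,200,0,-0.9,0,0,0,-0.9,150,0,-0.9,0,0,0,-0.9,100,0,-0.9,0,0,0.3,-0.9,50,0,-0.9,0,0,0.5,-0.9,0,0,-0.9,0,0,0.5,-0.9,0,0,-0.5,0,0,0.5,-0.9,0]'

```text
t: 11.28
eef_pos: [0.4503, 0.0168, 0.2371]
orientation: [0.047, -0.339, -0.591, 0.731]
contact_force: [0.6, 0.3, 1.5]
width: 0.0831
```

```bash
python3 -c "
from h import *
go([.48,.003,.22],down(-.84,-1))"
```

```text
pos [0.4503 0.0168 0.2371] q [ 0.7525 -0.1322 -0.5742  0.511  -1.139   0.0298] F [0.5546 0.2827 1.4883] w 0.0831 t 11.28
shift units [ 0.9895 -0.4606 -0.5688] turn units [ 4.045   3.4436 -3.0576]
```

>>> move_arm --motion '[0.12,-0.05,-0.05,0.5,0.43,-0.38,0,0.12,-0.05,-0.05,0.5,0.43,-0.38,0,0.12,-0.05,-0.05,0.5,0.43,-0.38,0,0.12,-0.05,-0.05,0.5,0.43,-0.38,0,0.12,-0.05,-0.05,0.5,0.43,-0.38,0,0.12,-0.05,-0.05,0.5,0.43,-0.38,0,0.12,-0.05,-0.05,0.5,0.43,-0.38,0,0.12,-0.05,-0.05,0.5,0.43,-0.38,0,0,0,0,0,0,0,0,0,0,0,0,0,0,0]'

```text
t: 12.12
eef_pos: [0.4822, 0.0013, 0.223]
orientation: [-0.302, 0.287, 0.645, -0.641]
contact_force: [0.6, -0.3, -0.4]
width: 0.0857
```

```bash
python3 -c "
from h import *
go([.482,.003,.22],down(-.84,-1))
b=ctrl.capture('wrist');cv2.imwrite('pics/raww4.png',b);cv2.imwrite('pics/p4.png',cv2.resize(b,(800,600),interpolation=2))
np.save('w4.npy',ctrl.calibration('wrist')['T'])"
```

```text
pos [0.4822 0.0013 0.223 ] q [ 0.3131  0.1357 -0.0554 -0.0198 -1.3914  0.4029] F [ 0.5741 -0.2786 -0.4295] w 0.0857 t 12.12
shift units [-0.0066  0.0582 -0.1004] turn units [-0.1693 -0.1972  0.2118]
```

View pics/p4.png

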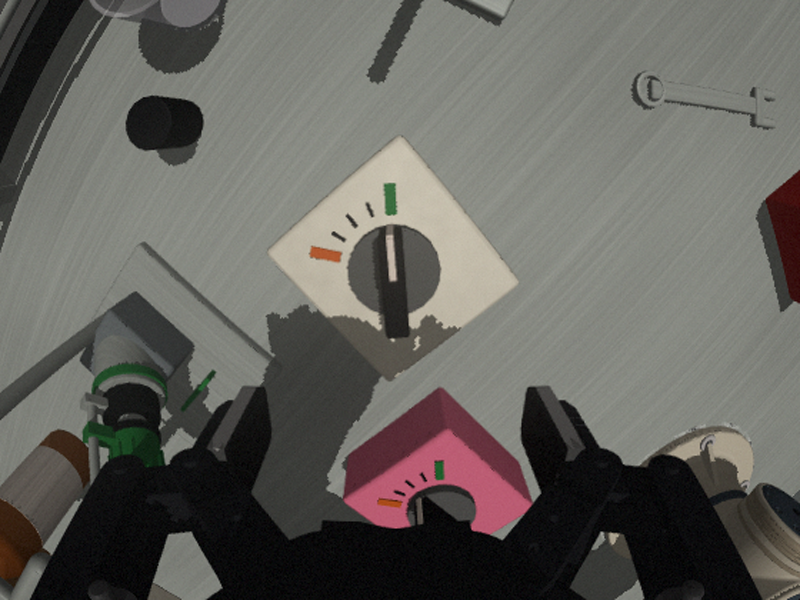

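```bash
python3 -c "
from h import *
Z=lambda u,v,z:onz('wrist',u*.7,v*.7,z)
c=Z(394,269,.08);print('disc',c,'edges',Z(348,269,.08),Z(440,269,.08),Z(394,223,.08))
for k,p in(('g',(390,198)),('o',(325,254))):
  d=Z(*p,.07)-c;print(k,np.arctan2(d[1],d[0]),np.linalg.norm(d[:2]))
a,b=Z(389.5,230,.116),Z(393,280,.116);d=a-b;print('pointer',np.arctan2(d[1],d[0]),np.linalg.norm(d))
a,b=Z(391.5,226,.116),Z(396.5,307,.116);d=a-b;print('bar',np.arctan2(d[1],d[0]),np.linalg.norm(d),(a+b)/2)
C=[Z(*p,.07) for p in((401,136),(268,251),(389,381),(518,284))]
for i in range(4):
  d=C[i]-C[i-1];print('edge',np.linalg.norm(d),np.arctan2(d[1],d[0]))
print('box mid',np.mean(C,0))
"
```

```text
disc [ 0.4844 -0.0014  0.08  ] edges [0.5065 0.0176 0.08  ] [ 0.4624 -0.0206  0.08  ] [ 0.5037 -0.0238  0.08  ]
g -0.8005499803811014 0.04387187044689996
o 0.5484181635570948 0.04564359687027818
pointer -0.7920706781299912 0.028343945543270917
bar -0.7987898453539404 0.046608920536567795 [ 0.4917 -0.01    0.116 ]
edge 0.12474319293481385 -0.16517657156703336
edge 0.11412160714190195 1.4061233935870068
edge 0.125488662414731 2.9732409605748167
edge 0.11452284415966031 -1.7289671388084225
box mid [ 0.4831 -0.0004  0.07  ]
```

```bash
python3 -c "
from h import *
go([.4835,0,.088],down(-.80,-1))"
```

```text
pos [0.4819 0.0014 0.2229] q [ 0.3138  0.1353 -0.0563 -0.0194 -1.3913  0.4029] F [-0.1617  0.4875 -0.6295] w 0.0855 t 12.17
shift units [ 0.054  -0.0462 -4.4961] turn units [-0.1602 -0.2034  0.6607]
```

>>> move_arm --motion '[0.03,-0.025,-0.4,-0.08,-0.1,0.33,0,0.03,-0.025,-0.5,-0.08,-0.1,0.33,0,0,0,-0.6,0,0,0,0,0,0,-0.6,0,0,0,0,0,0,-0.6,0,0,0,0,0,0,-0.5,0,0,0,0,0,0,-0.5,0,0,0,0,0,0,-0.4,0,0,0,0,0,0,-0.35,0,0,0,0,0,0,0,0,0,0,0]'

```text
t: 13.0
eef_pos: [0.478, 0.003, 0.0859]
orientation: [0.264, -0.273, -0.653, 0.655]
contact_force: [-0.3, -0.4, 0.0]
width: 0.0856
```

```bash
python3 -c "
from h import *
go([.4835,0,.088],down(-.80,-1))"
```

```text
pos [0.478  0.003  0.0859] q [ 0.3436  0.2068 -0.3491  0.0125 -1.0076  0.4403] F [-0.2943 -0.3896  0.0476] w 0.0856 t 13.0
shift units [ 0.1831 -0.099   0.0703] turn units [ 0.087   0.1201 -0.226 ]
```

>>> move_arm --motion '[0.09,-0.05,0.05,0.04,0.06,-0.11,0,0.09,-0.05,0.03,0.04,0.06,-0.11,0,0,0,0,0,0,0,100,0,0,0,0,0,0,180,0,0,0,0,0,0,230,0,0,0,0,0,0,255,0,0,0,0,0,0,255,0,0,0,0,0,0,255,0,0,0,0,0,0,255,0,0,0,0,0,0,255]' --force 30

```text
t: 13.83
eef_pos: [0.4845, 0.0001, 0.0929]
orientation: [-0.273, 0.276, 0.652, -0.652]
contact_force: [0.4, 0.5, -0.6]
width: 0.0134
```

```bash
python3 -c "
from h import *
go([.4835,0,.088],down(.485,-1)); print(now()[0]['moment'])"
```

```text
pos [0.4845 0.0001 0.0929] q [ 0.3268  0.2154 -0.3139  0.0034 -1.0377  0.4454] F [ 0.3621  0.5378 -0.6441] w 0.0134 t 13.83
shift units [-0.0349 -0.0029 -0.1621] turn units [-0.0185  0.0569 14.6889]
[ 0.0475 -0.1045  0.0957]
```

>>> move_arm --motion '[0,0,0,0,0,0.5,255,0,0,0,0,0,0.8,255,0,0,0,0,0,0.8,255,0,0,0,0,0,0.8,255,0,0,0,0,0,0.8,255,0,0,0,0,0,0.8,255,0,0,0,0,0,0.8,255,0,0,0,0,0,0.8,255,0,0,0,0,0,0.8,255,0,0,0,0,0,0.8,255]'

```text
t: 14.67
eef_pos: [0.4848, 0.0008, 0.0928]
orientation: [-0.033, 0.036, 0.708, -0.705]
contact_force: [-0.1, 0.1, 0.9]
width: 0.0133
```

```bash
python3 -c "
from h import *
go([.4845,0,.0925],down(.485,-1)); print(now()[0]['moment'])"
```

```text
pos [0.4848 0.0008 0.0928] q [ 0.3241  0.2158 -0.3113 -0.0023 -1.038   1.1505] F [-0.1382  0.1136  0.9468] w 0.0133 t 14.67
shift units [-0.0105 -0.0253 -0.0112] turn units [-0.0572  0.0416  6.6732]
[-0.0284  0.1392 -0.091 ]
```

>>> move_arm --motion '[0,0,0,0,0,0.85,255,0,0,0,0,0,0.85,255,0,0,0,0,0,0.85,255,0,0,0,0,0,0.85,255,0,0,0,0,0,0.85,255,0,0,0,0,0,0.85,255,0,0,0,0,0,0.8,255,0,0,0,0,0,0.7,255,0,0,0,0,0,0.15,255,0,0,0,0,0,0,255]'

```text
t: 15.5
eef_pos: [0.4846, 0.0014, 0.0928]
orientation: [0.184, -0.181, 0.685, -0.681]
contact_force: [-0.9, 0.4, 0.4]
width: 0.0131
```

```bash
python3 -c "
from h import *
go([.4845,0,.0925],down(.485,-1)); print(now()[0]['moment'])"
```

```text
pos [0.4846 0.0014 0.0928] q [ 0.3223  0.2178 -0.3067 -0.0071 -1.0429  1.7741] F [-0.8842  0.4162  0.4499] w 0.0131 t 15.5
shift units [-0.0037 -0.0478 -0.0105] turn units [-0.079   0.0153 -0.425 ]
[-0.1836  0.1098  0.0228]
```

>>> move_arm --motion '[0,0,0,0,0,-0.25,255,0,0,0,0,0,-0.15,255,0,0,0,0,0,0,255,0,0,0,0,0,0,150,0,0,0,0,0,0,50,0,0,0,0,0,0,0,0,0,0,0,0,0,0,0,0,0.4,0,0,0,0,0,0,0.8,0,0,0,0,0,0,0.9,0,0,0,0]'

```text
t: 16.33
eef_pos: [0.4802, 0.001, 0.1515]
orientation: [0.163, -0.17, 0.69, -0.684]
contact_force: [0.7, 0.3, 0.0]
width: 0.0852
```

>>> move_arm --motion '[0,0,0.9,0,0,0,0,0,0,0.9,0,0,0,0,0,0,0.8,0,0,0,0,0,0,0.5,0,0,0,0,0,0,0,0,0,0,0,0,0,0,0,0,0,0,0,0,0,0,0,0,0,0,0,0,0,0,0,0,0,0,0,0,0,0,0,0,0,0,0,0,0,0]'

```text
t: 17.17
eef_pos: [0.4803, 0.0008, 0.2517]
orientation: [0.165, -0.168, 0.69, -0.685]
contact_force: [-0.0, 0.2, 0.7]
width: 0.0855
```

```bash
python3 -c "
from h import *
go(O+.08*AX(OY),lean(OY,-1))
b=ctrl.capture('wrist');cv2.imwrite('pics/raww5.png',b);cv2.imwrite('pics/p5.png',cv2.resize(b,(800,600),interpolation=2))"
```

```text
pos [0.4803 0.0008 0.2517] q [ 0.3226  0.1153 -0.0108 -0.0081 -1.4491  1.7247] F [-0.0126  0.1515  0.669 ] w 0.0855 t 17.17
shift units [ 2.4284 -8.4909 -0.9902] turn units [ 2.5264 -6.5773 -2.1442]
```

View pics/p5.png

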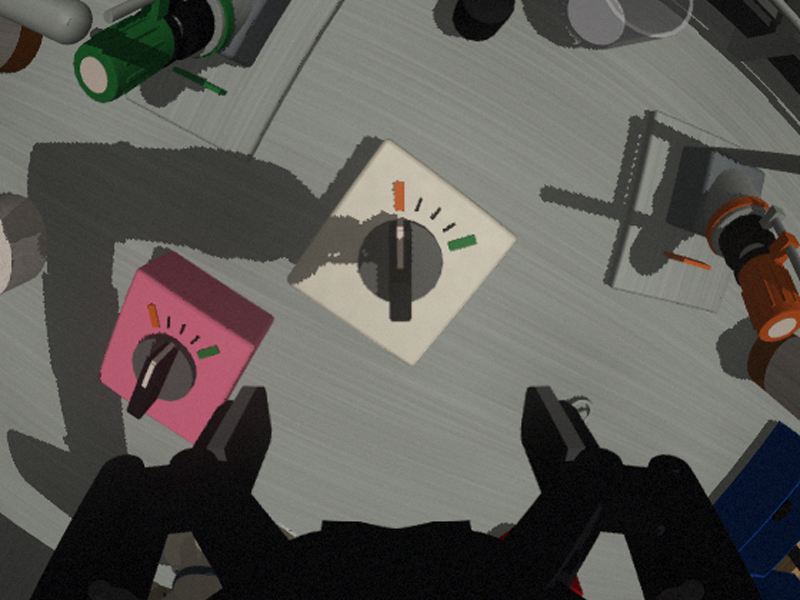

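The pointer at (400,230) is in line with the orange mark at (399,195). The green cap now sits against its black collar just as the orange one does. Next is the orange cap.

>>> move_arm --motion '[0,-0.5,0.2,0.25,-0.65,-0.2,0,0,-0.8,0.2,0.25,-0.65,-0.2,0,0,-0.9,0,0.25,-0.65,-0.2,0,0,-0.9,0,0.25,-0.65,-0.2,0,0.1,-0.9,0,0.25,-0.65,-0.2,0,0.1,-0.9,0,0.25,-0.65,-0.2,0,0.2,-0.9,0,0.25,-0.65,-0.2,0,0.2,-0.9,0,0.25,-0.65,-0.2,0,0.2,-0.9,0,0.25,-0.65,-0.2,0,0.2,-0.8,0,0.25,-0.65,-0.2,0]'

```text
t: 18.05
eef_pos: [0.5097, -0.2571, 0.2608]
orientation: [0.316, 0.114, 0.694, -0.637]
contact_force: [0.2, 0.1, -0.5]
width: 0.0857
```

```bash
python3 -c "
from h import *
go(O+.08*AX(OY),lean(OY,-1))"
```

```text
pos [ 0.5097 -0.2571  0.2608] q [-0.4846  0.0522 -0.0516 -0.4868 -1.0439  2.514 ] F [ 0.2244  0.0802 -0.47  ] w 0.0857 t 18.05
shift units [ 1.4494  0.1054 -1.2918] turn units [ 0.0924  0.1747 -0.1448]
```

>>> move_arm --motion '[0.16,0.01,-0.14,0.01,0.02,-0.02,0,0.16,0.01,-0.14,0.01,0.02,-0.02,0,0.16,0.01,-0.14,0.01,0.02,-0.02,0,0.16,0.01,-0.14,0.01,0.02,-0.02,0,0.16,0.01,-0.14,0.01,0.02,-0.02,0,0.16,0.01,-0.14,0.01,0.02,-0.02,0,0.16,0.01,-0.14,0.01,0.02,-0.02,0,0.16,0.01,-0.14,0.01,0.02,-0.02,0,0.16,0.01,-0.14,0.01,0.02,-0.02,0,0,0,0,0,0,0,0]'

```text
t: 18.88
eef_pos: [0.5558, -0.2545, 0.2155]
orientation: [0.301, 0.115, 0.699, -0.638]
contact_force: [0.0, -0.3, 0.3]
width: 0.0854
```

```bash
python3 -c "
from h import *
go(O+.08*AX(OY),lean(OY,-1))
c=ctrl.calibration('wrist');b=ctrl.capture('wrist');cv2.imwrite('pics/raww6.png',b)
h=cv2.cvtColor(b,cv2.COLOR_BGR2HSV);o=cv2.inRange(h,(4,150,60),(18,255,255))
N,L,S,C=cv2.connectedComponentsWithStats(o)
i=1+np.argmax(S[1:,4]);print(S[i],C[i])
M=cv2.fillConvexPoly(np.zeros_like(o),cv2.convexHull(np.argwhere(L==i)[:,::-1].astype(np.int32)),1)
N,L,S,C=cv2.connectedComponentsWithStats(((M>0)&(h[...,1]<90)&(h[...,2]>150)).astype(np.uint8));i=1+np.argmax(S[1:,4]);u=C[i];print('spot',u,S[i])
for z in(.150,.157,.164): print(onz('wrist',*u,z))
print(tri(('wrist',*u),('side',377.99,234.8)),tri(('wrist',*u),('top',374.06,152.8)))
cv2.imwrite('pics/p6.png',cv2.resize(b,(800,600),interpolation=2))"
```

```text
pos [ 0.5558 -0.2545  0.2155] q [-0.4243  0.148  -0.0543 -0.4756 -0.9426  2.4714] F [ 0.0214 -0.258   0.331 ] w 0.0854 t 18.88
shift units [-0.0892  0.0202  0.2177] turn units [-0.0341 -0.0846  0.075 ]
[ 500  259   60   93 3732] [526.6688 305.1506]Traceback (most recent call last):
  File "<string>", line 9, in <module>
    N,L,S,C=cv2.connectedComponentsWithStats(((M>0)&(h[...,1]<90)&(h[...,2]>150)).astype(np.uint8));i=1+np.argmax(S[1:,4]);u=C[i];print('spot',u,S[i])
                                                                                                        ~~~~~~~~~^^^^^^^^^
    return _wrapfunc(a, 'argmax', axis=axis, out=out, **kwds)
    return bound(*args, **kwds)
ValueError: attempt to get argmax of an empty sequence
```

```bash
python3 -c "
from h import *
b=cv2.imread('pics/raww6.png')
h=cv2.cvtColor(b,cv2.COLOR_BGR2HSV);o=cv2.inRange(h,(4,150,60),(18,255,255));o[:,400:]=0;o[:,:170]=0
N,L,S,C=cv2.connectedComponentsWithStats(o)
i=1+np.argmax(S[1:,4]);print(S[i],C[i])
M=cv2.fillConvexPoly(np.zeros_like(o),cv2.convexHull(np.argwhere(L==i)[:,::-1].astype(np.int32)),1)
N,L,S,C=cv2.connectedComponentsWithStats(((M>0)&(h[...,1]<90)&(h[...,2]>150)).astype(np.uint8));i=1+np.argmax(S[1:,4]);u=C[i];print('spot',u,S[i])
for z in(.150,.157,.164): print(onz('wrist',*u,z))
print(tri(('wrist',*u),('side',377.99,234.8)),tri(('wrist',*u),('top',374.06,152.8)))
cv2.imwrite('pics/p6.png',cv2.resize(b,(800,600),interpolation=2))"
```

```text
[ 246  157   67   96 2813] [279.9964 206.936 ]
spot [280.3612 227.737 ] [263 212  35  32 886]
[ 0.5932 -0.2464  0.15  ]
[ 0.5917 -0.2468  0.157 ]
[ 0.5901 -0.2472  0.164 ]
(array([ 0.5903, -0.2475,  0.1652]), np.float64(0.000914273320565386)) (array([ 0.5982, -0.2458,  0.1413]), np.float64(0.005909438460404376))
```

View pics/p6.png

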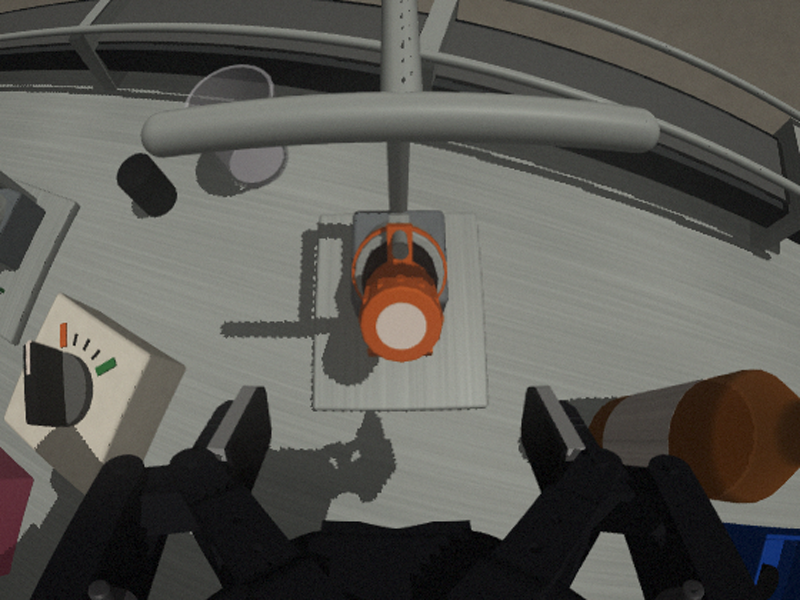

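```bash
cat >> h.py <<'E'
O=np.array([.591,-.247,.163])
E
python3 -c "
from h import *
print('bottle3',onz('side',598/800*560,490*.7,0))
go(O-.038*AX(OY),lean(OY,-1));press(O,OY)
go(O+.05*AX(OY),lean(OY,-1));print(AX(OY))"
```

```text
bottle3 [ 0.5858 -0.4535  0.    ]
pos [ 0.5556 -0.2547  0.216 ] q [-0.4247  0.1473 -0.0541 -0.4754 -0.9432  2.4717] F [-0.1962 -0.2654  0.6247] w 0.0852 t 18.93
shift units [ 1.8772  0.46   -2.804 ] turn units [-0.0295 -0.0801  0.0739]
above top mm 64.13258794662266 perp [-0.0961  2.672   0.4532] F axial 0.6625658077327854
pos [ 0.5556 -0.2547  0.216 ] q [-0.4247  0.1473 -0.0541 -0.4754 -0.9432  2.4717] F [-0.1962 -0.2654  0.6247] w 0.0852 t 18.93
shift units [ 0.2625 -0.0131 -0.401 ] turn units [-0.0295 -0.0801  0.0739]
[-0.5505 -0.1613  0.8192]
```

>>> move_arm --motion '[0.2,0,-0.28,-0.015,-0.04,0.035,40,0.2,0,-0.28,-0.015,-0.04,0.035,60,0.19,0.055,-0.28,0,0,0,60,0.19,0.055,-0.28,0,0,0,60,0.19,0.055,-0.28,0,0,0,60,0.19,0.055,-0.28,0,0,0,60,0.19,0.055,-0.28,0,0,0,60,0.19,0.055,-0.28,0,0,0,60,0.12,0.035,-0.18,0,0,0,60,0,0,0,0,0,0,60]'

```text
t: 19.77
eef_pos: [0.61, -0.2426, 0.1344]
orientation: [0.306, 0.115, 0.698, -0.638]
contact_force: [0.1, 0.7, -0.8]
width: 0.0652
```

```bash
python3 -c "
from h import *
go(O-.038*AX(OY),lean(OY,-1));press(O,OY)"
```

```text
pos [ 0.61   -0.2426  0.1344] q [-0.3665  0.2833 -0.0864 -0.525  -0.7652  2.5245] F [ 0.1312  0.6635 -0.8004] w 0.0652 t 19.77
shift units [ 0.0647  0.0565 -0.0843] turn units [ 0.0026 -0.0069  0.0065]
above top mm -34.5898659700761 perp [-0.063  -1.1443 -0.2631] F axial -0.8349331320913436
```

>>> move_arm --motion '[0.03,0.03,-0.04,0,0,0,60,0.03,0.02,-0.04,0,0,0,60,0,0,0,0,0,0,120,0,0,0,0,0,0,180,0,0,0,0,0,0,220,0,0,0,0,0,0,255,0,0,0,0,0,0,255,0,0,0,0,0,0,255,0,0,0,0,0,0,255,0,0,0,0,0,0,255]' --force 70

```text
t: 20.6
eef_pos: [0.6119, -0.2408, 0.1327]
orientation: [0.306, 0.115, 0.698, -0.638]
contact_force: [2.0, 1.1, -1.0]
width: 0.0389
```

```bash
python3 -c "
from h import *
go(O-.038*AX(OY),lean(OY,-1));press(O,OY)"
```

```text
pos [ 0.6119 -0.2408  0.1327] q [-0.362   0.2857 -0.0883 -0.526  -0.7587  2.5235] F [ 2.0436  1.0627 -1.0254] w 0.0389 t 20.6
shift units [ 0.002  -0.0037 -0.0276] turn units [0.0049 0.0058 0.0046]
above top mm -37.309923069160426 perp [0.3209 0.2212 0.264 ] F axial -2.1362997050311807
```

>>> move_arm --motion '[-0.055,-0.016,0.082,0,0,0,255,-0.055,-0.016,0.082,0,0,0,255,-0.055,-0.016,0.082,0,0,0,255,-0.055,-0.016,0.082,0,0,0,255,-0.055,-0.016,0.082,0,0,0,255,-0.055,-0.016,0.082,0,0,0,255,-0.055,-0.016,0.082,0,0,0,255,-0.055,-0.016,0.082,0,0,0,255,-0.055,-0.016,0.082,0,0,0,255,-0.055,-0.016,0.082,0,0,0,255]'

```text
t: 21.43
eef_pos: [0.5961, -0.2455, 0.1561]
orientation: [0.306, 0.116, 0.698, -0.637]
contact_force: [1.6, -1.1, -2.8]
width: 0.0386
```

```bash
python3 -c "
from h import *
go(O-.038*AX(OY),lean(OY,-1));press(O,OY)"
```

```text
pos [ 0.5961 -0.2455  0.1561] q [-0.3809  0.2445 -0.0836 -0.5125 -0.8071  2.5116] F [ 1.5805 -1.1389 -2.7683] w 0.0386 t 21.43
shift units [ 0.5271  0.1541 -0.8068] turn units [-0.0081  0.005   0.02  ]
above top mm -8.726501661141443 perp [0.3013 0.098  0.2229] F axial -2.954101971494264
```

>>> move_arm --motion '[-0.04,-0.01,0.055,0,0,0,255,-0.04,-0.01,0.055,0,0,0,255,-0.04,-0.01,0.055,0,0,0,255,-0.04,-0.01,0.055,0,0,0,255,-0.04,-0.01,0.055,0,0,0,255,-0.02,-0.006,0.03,0,0,0,255,-0.02,-0.006,0.03,0,0,0,255,-0.02,-0.006,0.03,0,0,0,255,-0.01,-0.003,0.015,0,0,0,255,0,0,0,0,0,0,255]'

```text
t: 22.27
eef_pos: [0.5887, -0.2477, 0.1671]
orientation: [0.306, 0.117, 0.698, -0.637]
contact_force: [-0.4, 0.1, 0.9]
width: 0.0385
```

```bash
python3 -c "
from h import *
go(O-.038*AX(OY),lean(OY,-1));press(O,OY)
a=ctrl.capture('side');b=ctrl.capture('wrist');cv2.imwrite('pics/raws7.png',a)
q=lambda im,x,y:cv2.resize(im[y:y+70,x:x+90],(400,311),interpolation=2)
cv2.imwrite('pics/p7.png',np.hstack([q(a,345,195),q(b,235,130)]))"
```

```text
pos [ 0.5887 -0.2477  0.1671] q [-0.3905  0.2255 -0.0808 -0.5083 -0.8294  2.507 ] F [-0.424   0.0642  0.9027] w 0.0385 t 22.27
shift units [ 0.7723  0.2274 -1.1733] turn units [-0.0197  0.0198  0.0401]
above top mm 4.683317531073698 perp [0.3273 0.0614 0.2314] F axial 0.9625404103485758
```

View pics/p7.png

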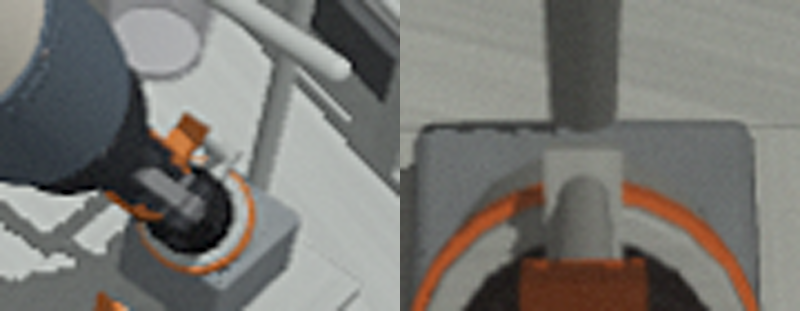

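>>> move_arm --motion '[0,0,0,0,0,0,200,0,0,0,0,0,0,120,0,0,0,0,0,0,60,0,0,0,0,0,0,40,0,0,0,0,0,0,40,-0.15,-0.04,0.22,0,0,0,40,-0.22,-0.065,0.33,0,0,0,40,-0.3,-0.09,0.45,0,0,0,40,-0.3,-0.09,0.45,0,0,0,40,-0.3,-0.09,0.45,0,0,0,40]'

```text
t: 23.2
eef_pos: [0.5464, -0.2592, 0.2269]
orientation: [0.304, 0.116, 0.699, -0.637]
contact_force: [-0.6, 0.0, -0.3]
width: 0.0717
```

>>> move_arm --motion '[-0.3,-0.09,0.45,0,0,0,0,-0.3,-0.09,0.45,0,0,0,0,-0.3,-0.09,0.45,0,0,0,0,-0.3,-0.09,0.45,0,0,0,0,-0.2,-0.05,0.3,0,0,0,0,0,0,0,0,0,0,0,0,0,0,0,0,0,0,0,0,0,0,0,0,0,0,0,0,0,0,0,0,0,0,0,0,0,0,0]'

```text
t: 24.03
eef_pos: [0.4969, -0.275, 0.3062]
orientation: [0.308, 0.119, 0.693, -0.641]
contact_force: [0.6, 0.2, -0.3]
width: 0.0856
```

```bash
python3 -c "
from h import *
go(O+.08*AX(OY),lean(OY,-1))
a=ctrl.capture('side');cv2.imwrite('pics/raws8.png',a);cv2.imwrite('pics/raww8.png',ctrl.capture('wrist'))
cv2.imwrite('pics/p8.png',cv2.resize(a[50:290,200:520],(800,600),interpolation=2))"
```

```text
pos [ 0.4969 -0.275   0.3062] q [-0.5238  0.0355  0.0405 -0.465  -1.1535  2.4748] F [ 0.6394  0.1583 -0.3112] w 0.0856 t 24.03
shift units [ 1.6677  0.5036 -2.59  ] turn units [0.098  0.1122 0.0844]
```

View pics/p8.png

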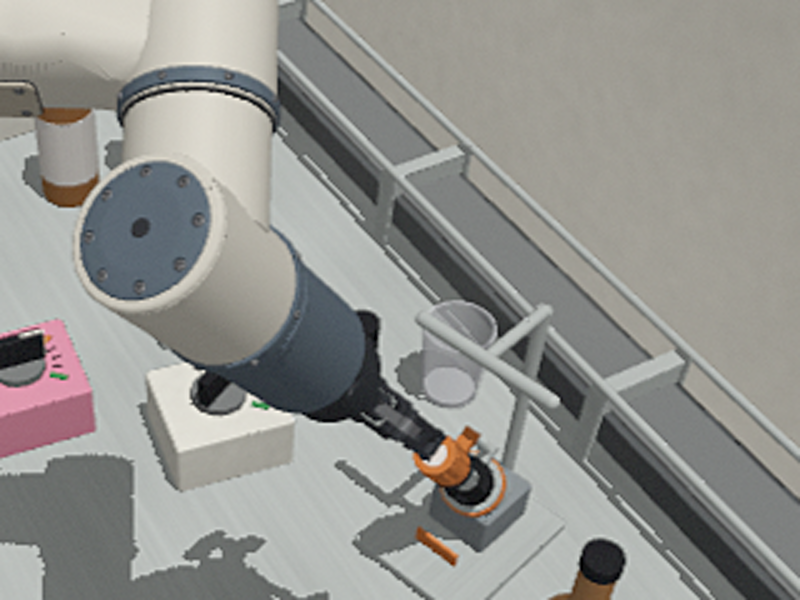

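```bash
python3 -c "
from h import *
b=cv2.imread('pics/raww8.png')
h=cv2.cvtColor(b,cv2.COLOR_BGR2HSV);o=cv2.inRange(h,(4,150,60),(18,255,255));o[:,400:]=0;o[:,:170]=0
N,L,S,C=cv2.connectedComponentsWithStats(o);i=1+np.argmax(S[1:,4])
M=cv2.fillConvexPoly(np.zeros_like(o),cv2.convexHull(np.argwhere(L==i)[:,::-1].astype(np.int32)),1)
N,L,S,C=cv2.connectedComponentsWithStats(((M>0)&(h[...,1]<90)&(h[...,2]>150)).astype(np.uint8));i=1+np.argmax(S[1:,4]);u=C[i];print('spot',u,S[i])
c,d=ray('wrist',*u);a=AX(OY);s=np.linalg.lstsq(np.c_[a,-d],c-O,rcond=None)[0];print('travel from O',s[0],'gap',np.linalg.norm(O+s[0]*a-c-s[1]*d))
x,y=int(u[0])-60,max(0,int(u[1])-90);cv2.imwrite('pics/p9.png',cv2.resize(b[y:y+150,x:x+120],(480,600),interpolation=2))"
```

```text
spot [274.3174 201.4312] [261 189  27  26 545]
travel from O 0.04395377726456149 gap 0.00010704913779167744
```

View pics/p9.png

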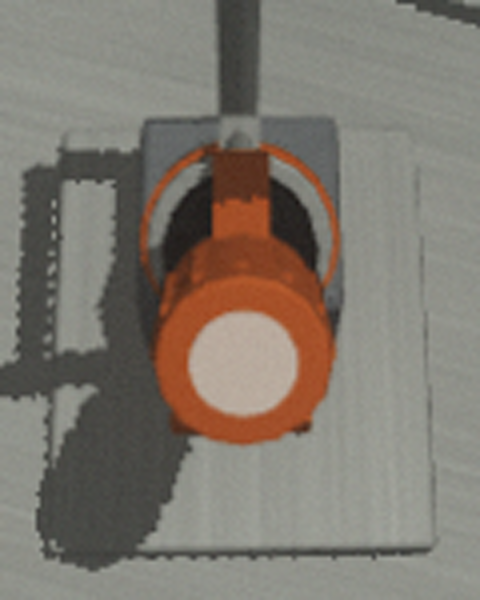

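The wrist view puts the orange cap 44 mm out along its guide. I'll clear the arm and cross-check from the side camera.

>>> move_arm --motion '[-0.5,0,0.7,0,0,0,0,-0.7,0,0.7,0,0,0,0,-0.7,0,0.7,0,0,0,0,-0.7,0,0.6,0,0,0,0,-0.6,0,0.5,0,0,0,0,-0.4,0,0.3,0,0,0,0,0,0,0,0,0,0,0,0,0,0,0,0,0,0,0,0,0,0,0,0,0,0,0,0,0,0,0,0]'

```text
t: 24.97
eef_pos: [0.3856, -0.2721, 0.407]
orientation: [0.304, 0.115, 0.698, -0.638]
contact_force: [0.3, 0.3, -0.2]
width: 0.0857
```

```bash
python3 -c "
from h import *
s,_=now();print(s['eef_pos'],s['contact_force'])
a=ctrl.capture('side');t=ctrl.capture('top');w=ctrl.capture('wrist')
c=ctrl.calibration('side');f=210/np.tan(np.radians(c['fovy'])/2);T=np.array(c['T'])
def pr(p): q=T[:3,:3].T@(p-T[:3,3]);return q[:2]/q[2]*f+[c['cx'],c['cy']]
for k in(0,.02,.042): print(k,pr(O+k*AX(OY)))
R=lambda im:cv2.resize(im,(400,300),interpolation=cv2.INTER_AREA)
q=lambda im,x,y,w_=88,h_=66:cv2.resize(im[y:y+h_,x:x+w_],(400,300),interpolation=2)
cv2.imwrite('pics/p10.png',np.vstack([np.hstack([q(a,340,200),q(a,235,105)]),np.hstack([R(t),R(w)])]))"
```

```text
[ 0.3856 -0.2721  0.407 ] [ 0.2933  0.3338 -0.2427]
0 [377.8324 235.1592]
0.02 [375.455  233.3067]
0.042 [372.7618 231.2081]
```

```bash
python3 -c "
from h import *
a=ctrl.capture('side');A=cv2.imread('pics/raw_side.png')
def spot(im,x,y,w,h_):
    h=cv2.cvtColor(im,cv2.COLOR_BGR2HSV)[y:y+h_,x:x+w];m=cv2.inRange(h,(0,0,150),(180,110,255));g=cv2.inRange(h,(3,90,30),(90,255,255))
    if g.sum()==0:return None
    M=cv2.fillConvexPoly(np.zeros_like(m),cv2.convexHull(np.argwhere(g>0)[:,::-1].astype(np.int32)),1)
    N,L,S,C=cv2.connectedComponentsWithStats(((m>0)&(M>0)).astype(np.uint8));
    if N<2:return None
    i=1+np.argmax(S[1:,4]);return C[i]+[x,y],S[i,4]
print('orange',spot(a,360,218,30,30),'green',spot(a,250,110,25,35),'(was 264.3,129.4)')
for n,(x,y,w,h) in dict(bottle3=(395,265,60,95),beaker=(365,168,35,45),spare=(335,172,18,26),bottles=(205,45,70,90),spanner=(280,295,40,70)).items():
    d=cv2.absdiff(a,A)[y:y+h,x:x+w].max(2);print(n,'changed px',int((d>40).sum()),'of',w*h)
print(ctrl.finish_job())
"
```

```text
orange (array([372.8878, 230.8265]), np.int32(98)) green (array([264.6667, 128.359 ]), np.int32(39)) (was 264.3,129.4)
bottle3 changed px 0 of 5700
beaker changed px 0 of 1575
spare changed px 0 of 468
bottles changed px 2519 of 6300
spanner changed px 21 of 2800
the job is handed in; nothing more can be done
None
```

The changeover is done in the order asked and handed in at about 25 s. I didn't catch the green cap's click as it happened; I inferred it from the forces and positions.

- **Green cap:** I pressed it along its leaning axis with shut fingers. I missed the force drop and pressed on past it, to 22.6 N and about 23 mm of spout sink; the overload limits are 25 N and 26 mm. The evidence that it clicked:
  - From 11 N on, the force followed the spring line from the home place.
  - The cap now sits about as high above its spout foot as the orange cap did at home (0.090 m and 0.09 m), with no spout tube showing.
  - My first estimates of its travel disagreed (30 to 41 mm; it moved 33.7 mm). I didn't try pulling it to confirm.
- **Dial:** I gripped the bar and turned it about 1.28 rad. The wrist picture after release showed the pointer in line with the orange mark.
- **Orange cap:** I gripped it and pulled 42 mm along its guide. The final side view puts its spot at (372.9, 230.8), against (372.8, 231.2) predicted for 42 mm. The wrist view gave 44 mm, which is within its error.
- **Other things:** Compared with the first side picture, bottle 3, the beaker and the spare cap showed no changed pixels, and the spanner 21 of 2800. The area of the other two bottles changed a lot, most likely because the arm was in view; I couldn't confirm it because the picture limit was used up. The label roll was not checked. The hand never went near these.

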